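# Set the row marker on the bulb tray gauge

## Task

Gently push the red row marker along its rail until its plunger drops into the notch beside the orange plant label, and leave it seated there. Push it by its side with the outside of the fingers: do not take its lug between the fingers or pull up its yellow knob, and leave the pots, bottle and other loose things where they stand.

Things in the scene. Friction and masses are not known exactly. Their poses are not given: they have to be found in the camera images.
- gauge: Row gauge, fixed to the bench. Origin on the bench under the middle of its rail; y along the rail, z up, x across a label ledge (20 mm high, at x = 70 mm) to a tray of sprouting bulbs (x 115 to 295, y -130 to 130 mm, shoots up to 110 mm high). Rail 30 mm wide, 260 long, running surface 30 mm above the bench, black end blocks 36 mm high. Notches centred at y = -75, -25, 25, 75 mm.
- notch (a point): Point on the rail's running surface, 30 mm above the bench, at the centre of the notch at y = -25 mm on the gauge. Each of the four notches is an open gap 19 mm long along the rail.
- marker: Row marker, slides along the gauge's y only; cannot turn, tip or rise. Red carriage 44 mm along the rail, x -51 to 23 mm, 40 to 56 mm above the bench, with a red pointer towards the labels and a black push lug on top. Origin on the bench under the lug, axes as the gauge's: its y on the gauge is its place along the rail, -92 to 92 mm (stops). It starts on the flat between the two middle notches.
- lug (a point): Centre of the marker's upright black push lug, 86 mm above the bench. Lug 34 mm across the rail, 24 mm along it, from 56 to 116 mm above the bench, by far the tallest part of the marker. Pushing it along the flat takes about 1 to 2 N, out of a notch about 5 to 9 N.
- plunger: The marker's sprung plunger: roller (radius 12 mm) under the carriage and yellow knob (18 mm wide, 11 tall) on it at x = -38 mm. Origin at the roller's foot: 30 mm above the bench on the rail, about 26 in a notch; the knob's underside is 31 mm above it. Brought within 5 mm of a notch's centre it draws the marker in, which stays; pushed up to 5 mm past, it comes back when let go.
- label_orange: Orange plant label, a strip 22 mm wide reaching about 67 mm above the bench, leaning over towards the rail, fixed in the ledge beside one of the four notches, at that notch's y on the gauge. Origin at its foot on the ledge, axes as the gauge's. The other three notches have the same label in white.
- pot_clay: Bystander, loose: terracotta cup-shaped pot, 72 mm wide at the rim, 65 mm tall; origin at the centre of its underside.
- pot_black: Bystander, loose: black plastic pot, 80 mm wide at the rim, 70 mm tall; origin at the centre of its underside.
- feed_bottle: Bystander, loose: green bottle with white cap, 68 mm wide, 170 mm tall; origin at the centre of its underside.
- tag_tray: Bystander, loose: mint open box 110 x 80 x 35 mm; origin at the centre of its underside.
- bulb: Bystander, loose: loose brown flower bulb, 44 mm wide, 46 mm tall; origin at the centre of its underside.
- seal_jar: Bystander, loose: amber jar with steel cap, 60 mm wide, 75 mm tall; origin at the centre of its underside.

How it is judged:
At the end, for the whole second after the job is handed in: The marker rests in the notch beside the orange label: within 4 mm of the label along the rail, its plunger dropped, its foot less than 28 mm above the bench (it rides at 30 mm and sits at about 26 mm), and still (y of marker in the frame of label_orange between -0.004 and 0.004 m and z of plunger in the frame of gauge below 0.028 m and linear speed of marker below 0.01 m/s); the robot touches nothing.
It fails at once if the plunger is pulled up (z of plunger in the frame of gauge above 0.036 m).
It fails at once if the lug is taken between the fingers (horizontal distance between the grasp point and lug below 0.01 m and z of the grasp point in the frame of lug below 0.028 m).
It fails at once if the marker is struck or pressed with more than 35 N (contact force between any of the arm, the fingers and marker above 35 N).
It fails at once if a loose bystander is shifted by more than 15 mm (distance of any of pot_clay, pot_black, feed_bottle, tag_tray, bulb, seal_jar from where it was at the start of the episode above 0.015 m).
It also fails if it takes over 48 s, if anything falls off the work surface, if the arm or the gripper's body presses on something with over 40 N, if the wrist force passes 120 N, or if a joint passes its speed limit or range.

## Robot

A 6-joint arm with a two-finger parallel gripper is mounted at the origin on the work surface. World frame = base frame: x ahead of the robot, y to its left, z up, the work surface at z = 0. Lengths are in m, angles in rad, forces in N, time in s.
With the tool pointing down it reaches from about 0.3 to 0.775 m from the base axis. Payload 14.6 kg.
Tool frame: the origin (TCP) lies at the very end of the fingers, on their centre line; the grasp point (between the pads) lies 19 mm behind it; z points along the fingers, y is the line along which they close (so a half turn about z gives the same grasp; the last joint's range is limited). The gripper opens to 94 mm and grips with 3 to 60 N. Pads are 16 mm wide; open, the fingers measure 119 mm over their backs; the gripper's body (75 mm by 177 mm) begins 78 mm behind the grasp point.
Start: joints at [-1.356, 0.3, 1.521, -0, 1.321, -0.067], TCP at [0.153, -0.528, 0.177] pointing down, gripper open.
Joint ranges: [-3.03, 3.03], [-0.79, 2.21], [0.23, 2.52], [-1.04, 4.18], [0, 3.07], [-2.55, 2.55]. Speed limits (rad/s): [2.22, 2.22, 2.57, 3.14, 3.14, 3.14].

## Interface

Orientations are given as [roll, pitch, yaw] about the fixed x, y, z axes, in that order (R = Rz(yaw) Ry(pitch) Rx(roll)).
In Python, from station import ctrl gives the robot as it stands. The module is installed in compiled form; this text tells all that it offers.
- The arm moves only by the tool play_rows, never from a script. Its argument "commands" is a list of rows, each a list of 7 numbers: the shift along the tool's x, y, z in m, then the turn, a rotation vector about the tool's x, y, z in degrees, then the closure, from -1 (fully open) to 1 (shut). A call has 1 to 20 rows; each row shifts and turns the commanded pose from where the row before left it, along the tool's axes as they then stand; what a row does not reach is not made up. A row lasts 1/12 s, in which the tool goes at most 41.7 mm and 7.16 degrees, less where a joint would pass 70% of its speed; a pose out of reach is approached as far as the arm can. A call is refused whole if a number of a shift passes 0.0417 or a number of a turn 7.16, either way. A call with a gripper value outside its range is refused whole. The fingers move at their own pace and stop on an object; "force" is the grip in N (left out, the last holds). Time passes only in rows, so rows that do not move let the fingers close. It gives the time, the measured TCP pose, the force, the opening and the grip force at its end, in the units of the state.
- ctrl.get_obs(): the state, without advancing time (a new reading comes with each control period).
- ctrl.camera(name): name is "side" or "top"; returns the picture (400x640x3 uint8, blue, green, red); there is no depth.
- ctrl.camera_model(name): a dict with "fx", "fy", "cx", "cy" (pixels), "rvec" (rotation vector, rad) and "tvec" (3), from world to camera coordinates, as OpenCV has them. Camera axes: x right, y down, z forward; pixel columns grow to the right and rows downward; lengths in m; the calibration is good to about 2 mm. A picture is of the moment at which its call begins. camera_model takes no time and is no camera call.
- ctrl.hand_in(): hands the job in; it is judged then, once.
The state is a dict: "time_s": time; "qpos": joint angles; "joint_vel": joint speeds; "tau": joint torques, N m; "ee_pos": TCP position; "eef_rot": TCP orientation; "force": force on the tool from outside, world axes, zero at the start; "moment": the same for the moment, N m; "grip_width": finger opening in m; "grip_force": force on a finger pad.
Only numpy, scipy, OpenCV 4.12 (cv2) and the standard library are available. Lean on these libraries where they do the work, as an engineer would, in place of code of your own. Each camera call takes 0.05 s, during which the arm holds its last target. There are 200 camera calls.

## Working session

There is one attempt and no reset: what is moved stays moved. The work goes in short steps, Python scripts to look and compute and a tool call to move; the robot and the scene stay as the last step left them, time stands still between calls to the robot, and variables do not carry over. Pictures are saved under pics/ and viewed, at most 10 in all, crops included, and the job is handed in when it is done.

Besides the shell and the picture viewer there is one more tool, called after "Call:" in YAML: its name, and indented under it one key for each argument. play_rows: Moves the arm, as the interface text tells. Its arguments: {"type":"object","properties":{"commands":{"type":"array","items":{"type":"array","items":{"type":"number"}}},"force":{"type":"number"}},"required":["commands"]}

```bash
mkdir -p pics; cat > h.py <<'E'
import numpy as np, cv2
from station import ctrl
def cam(n):
    m=ctrl.camera_model(n);K=np.array([[m['fx'],0,m['cx']],[0,m['fy'],m['cy']],[0,0,1]]);R=cv2.Rodrigues(np.array(m['rvec'],float))[0];return K,R,np.array(m['tvec'],float).ravel()
def ray(n,u,v,z):
    K,R,t=cam(n);c=-R.T@t;d=R.T@np.linalg.inv(K)@np.array([u,v,1.]);return c+d*(z-c[2])/d[2]
def proj(n,p):
    K,R,t=cam(n);q=K@(R@np.array(p)+t);return q[:2]/q[2]
E
python3 - <<'E'
from h import *
for n in('side','top'):
    cv2.imwrite(f'pics/{n}0.png',ctrl.camera(n)); K,R,t=cam(n);print(n,-R.T@t,R[2])
print(ctrl.get_obs())
E
```

```text
side [ 0.28156571 -0.53786903  0.87994649] [ 0.2791577   0.5783545  -0.76653575]
top [0.44307041 0.04118125 1.07741103] [ 0.11446607  0.01609076 -0.99329684]
{'time_s': 0.1, 'qpos': array([-1.35561982e+00,  3.00402995e-01,  1.52149175e+00,  9.94436590e-06,
        1.32069757e+00, -6.66334677e-02]), 'joint_vel': array([ 1.07123997e-03,  2.29985999e-05, -2.14452072e-03,  7.50077762e-04,
       -1.12267128e-03, -1.99759898e-04]), 'tau': array([-1.15995008e-03, -5.32644868e+01, -3.53285229e+01,  7.09000672e-02,
        2.34696642e-02, -5.43078534e-05]), 'ee_pos': array([ 0.15288033, -0.52806245,  0.17606149]), 'eef_rot': array([-3.14059586e+00, -7.61723353e-05,  2.81807470e-01]), 'force': array([ 0.24963929, -0.11491381,  0.79863493]), 'moment': array([-0.01518893,  0.03358509,  0.03311287]), 'grip_force': 0.0, 'grip_width': 0.09388109231078884}
```

View pics/top0.png

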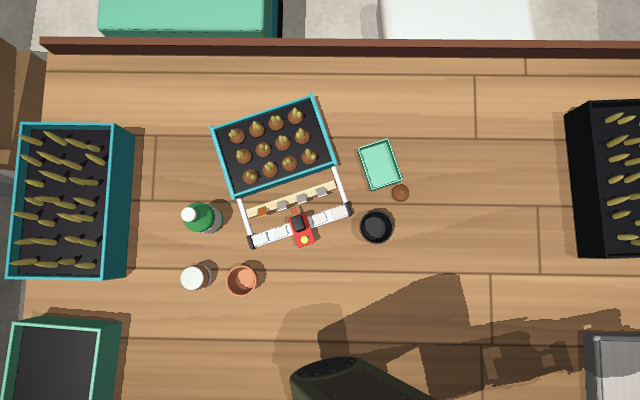

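View pics/side0.png

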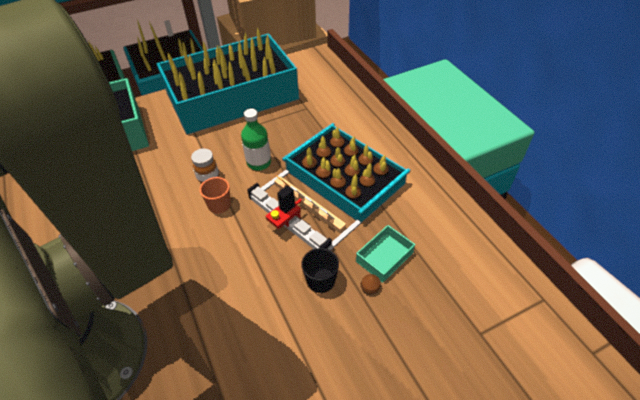

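The top view shows the gauge at about (300,215), with the red marker and lug near (298,225) and its knob at (304,240). The orange label is near (262,212), the clay pot is at (241,280), and the black pot is at (377,226). I'll zoom in to confirm which label it is.

```bash
python3 - <<'E'
from h import *
a=cv2.imread('pics/top0.png')[165:305,165:425];b=cv2.imread('pics/side0.png')[120:300,190:420]
cv2.imwrite('pics/z.png',np.vstack([cv2.resize(a,(640,345),interpolation=2),cv2.resize(b,(640,500),interpolation=2)[:250]]))
T=cv2.imread('pics/top0.png');h=cv2.cvtColor(T,cv2.COLOR_BGR2HSV)
def blobs(n,m,z,mn=15):
    k,l,s,c=cv2.connectedComponentsWithStats(m)
    for i in range(1,k):
        u,v=c[i]
        if s[i,4]>=mn and 160<u<430 and 90<v<310: print(n,c[i].round(1),s[i].tolist(),ray('top',u,v,z).round(3))
blobs('red',cv2.inRange(h,(0,200,120),(4,255,255)),.056)
blobs('yel',cv2.inRange(h,(24,150,150),(34,255,255)),.072,5)
blobs('ora',cv2.inRange(h,(8,160,170),(18,255,255)),.06,5)
blobs('white',cv2.inRange(h,(0,0,190),(180,60,255)),.03)
blobs('black',cv2.inRange(h,(0,0,0),(180,255,45)),.036)
E
```

```text
ora [261.4 211.4] [258, 207, 8, 10, 63] [0.532 0.209 0.06 ]
white [338.8 183.9] [331, 166, 16, 37, 169] [0.605 0.027 0.03 ]
white [305.3 191.9] [265, 181, 71, 25, 285] [0.584 0.108 0.03 ]
white [243.8 216.8] [237, 199, 15, 36, 173] [0.521 0.257 0.03 ]
white [329.5 215.3] [312, 205, 36, 22, 438] [0.527 0.049 0.03 ]
white [187.5 214. ] [181, 207, 14, 15, 167] [0.526 0.395 0.03 ]
white [252.2 210.4] [246, 206, 15, 11, 71] [0.537 0.237 0.03 ]
white [271.9 234.9] [251, 223, 42, 24, 483] [0.478 0.187 0.03 ]
white [191.1 278. ] [180, 267, 23, 23, 413] [0.372 0.378 0.03 ]
black [311.9 108.2] [305, 100, 13, 22, 38] [0.793 0.096 0.036]
black [297.3 104.1] [292, 102, 12, 5, 15] [0.803 0.132 0.036]
black [319.8 129.3] [318, 123, 5, 14, 15] [0.739 0.075 0.036]
black [376.7 226.9] [361, 212, 31, 31, 430] [ 0.5   -0.065  0.036]
black [302.2 225. ] [298, 217, 8, 14, 19] [0.503 0.114 0.036]
```

View pics/z.png

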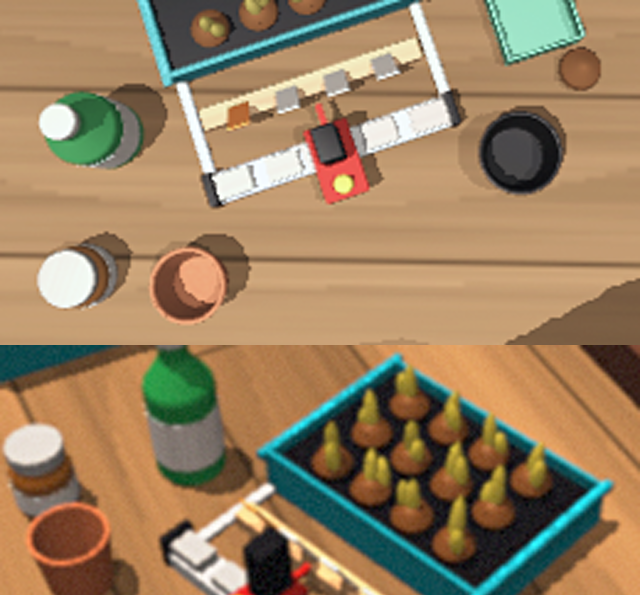

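The zoom shows the orange label as the leftmost of the four, at zoom (238,115), so it sits at gauge y = +75. The end blocks are at zoom (212,190) and (452,107). I'll fit the gauge pose from those and check it against the labels.

```bash
python3 - <<'E'
from h import *
s=260/640
P=lambda x,y,z:ray('top',165+x*s,165+y*s,z)
L=P(212,190,.03);Rr=P(452,107,.03);g=(L+Rr)/2;d=L-Rr
print('ends',L,Rr,np.hypot(*d[:2]))
yaw=np.arctan2(-d[0],d[1]);print('yaw',yaw,'g',g)
A=np.array([[np.cos(yaw),-np.sin(yaw)],[np.sin(yaw),np.cos(yaw)]])
loc=lambda p:(A.T@(p-g)[:2]).round(4)
for n,x,y,z in[('lugtop',327,143,.116),('knob',343,184,.072),('ora',238,115,.06),('w',287,98,.06),('w',337,82,.06),('w',385,65,.06),('clay',190,285,.065),('blk',521,151,.07),('bottlecap',59,123,.17),('jar',68,278,.075)]:
    p=P(x,y,z);print(n,p.round(3),loc(p))
# carriage/lug check by side view: red mask, knob
S=cv2.imread('pics/side0.png');h=cv2.cvtColor(S,cv2.COLOR_BGR2HSV)
m=cv2.inRange(h,(22,150,150),(34,255,255));m[:200]=0;m[230:]=0;m[:,:260]=0;m[:,290:]=0
v,u=np.nonzero(m);p=ray('side',u.mean(),v.mean(),.07);print('side knob',u.mean(),v.mean(),p.round(3),loc(p))
G=lambda x,y,z:np.r_[A@np.array([x,y])+g[:2],z]
for y in(-60,0,77):print(y,G(0,y/1000,.09))
for n in('side','top'):print(n,[proj(n,G(0,y,.036)).round(0).tolist() for y in(-.135,.135)],[proj(n,G(.115,y,.03)).round(0).tolist() for y in(-.13,.13)])
E
```

```text
ends [0.45988013 0.23690425 0.03      ] [0.54459277 0.00233302 0.03      ] 0.24939905756733227
yaw 0.3465628302154634 g [0.50223645 0.11961863 0.03      ]
lugtop [0.502 0.118 0.116] [-0.0006 -0.0014]
knob [0.467 0.106 0.072] [-0.0383 -0.0009]
ora [0.531 0.209 0.06 ] [0.0577 0.0739]
w [0.548 0.162 0.06 ] [0.0578 0.0242]
w [0.564 0.114 0.06 ] [ 0.0567 -0.0262]
w [0.582 0.068 0.06 ] [ 0.0571 -0.0752]
clay [0.37  0.248 0.065] [-0.0805  0.1656]
blk [ 0.5   -0.062  0.07 ] [-0.0638 -0.1696]
bottlecap [0.513 0.344 0.17 ] [0.0864 0.2076]
jar [0.376 0.36  0.075] [-0.0373  0.2693]
side knob 274.1578947368421 213.39473684210526 [0.467 0.104 0.07 ] [-0.0388 -0.0022]
-60 [0.52261647 0.06318589 0.09      ]
0 [0.50223645 0.11961863 0.09      ]
77 [0.47608209 0.19204066 0.09      ]
side [[329.0, 244.0], [250.0, 184.0]] [[360.0, 215.0], [285.0, 163.0]]
top [[353.0, 207.0], [247.0, 244.0]] [[335.0, 164.0], [235.0, 198.0]]
```

The fit holds up. The labels fall at ±25 and ±75 mm, the lug is at y ≈ -1 mm, and the knob is at x = -38 mm in both views. The orange label is at y = +75. I'll approach behind the lug on its -y side with the fingers closed.

Call:
play_rows:
  commands:
    - [0,0,0,0,0,-3.7,1]
    - [0.028,-0.022,0,0,0,0,1]
    - [0.028,-0.022,0,0,0,0,1]
    - [0.028,-0.022,0,0,0,0,1]
    - [0.028,-0.022,0,0,0,0,1]
    - [0.028,-0.022,0,0,0,0,1]
    - [0.028,-0.022,0,0,0,0,1]
    - [0.028,-0.022,0,0,0,0,1]
    - [0.028,-0.022,0,0,0,0,1]
    - [0.028,-0.022,0,0,0,0,1]
    - [0.028,-0.022,0,0,0,0,1]
    - [0.028,-0.022,0,0,0,0,1]
    - [0.028,-0.022,0,0,0,0,1]
    - [0.028,-0.022,0,0,0,0,1]
    - [0.028,-0.022,0,0,0,0,1]
    - [0.028,-0.022,0,0,0,0,1]
    - [0.028,-0.022,0,0,0,0,1]
    - [0.028,-0.022,0,0,0,0,1]
    - [0.028,-0.022,0,0,0,0,1]
    - [0,0,0,0,0,0,1]
  force: 20

```text
time_s: 1.77
ee_pos: [0.4942, 0.0193, 0.176]
eef_rot: [-3.141, 0.0, 0.35]
force: [0.3, -0.8, -0.3]
grip_width: 0.0003
grip_force: 0.0
```

```bash
cat >> h.py <<'E'
YAW=.3466;g0=np.array([.5022,.1196])
A=np.array([[np.cos(YAW),-np.sin(YAW)],[np.sin(YAW),np.cos(YAW)]])
def st():
    o=ctrl.get_obs();print(o['time_s'],'gauge xy',(A.T@(o['ee_pos'][:2]-g0)).round(4),'z',o['ee_pos'][2].round(4),'rot',o['eef_rot'].round(4),'F',o['force'].round(2),'w',o['grip_width'])
E
python3 -c "from h import *;st()"
```

```text
1.7667 gauge xy [-0.0416 -0.0916] z 0.176 rot [-3.1408e+00  1.0000e-04  3.4990e-01] F [ 0.31 -0.85 -0.31] w 0.0002517919098130647
```

Call:
play_rows:
  commands:
    - [0.021,-0.015,0,0,0,0,1]
    - [0.0205,-0.017,0,0,0,0,1]
    - [0,0,0.02,0,0,0,1]
    - [0,0,0.02,0,0,0,1]
    - [0,0,0.02,0,0,0,1]
    - [0,0,0.014,0,0,0,1]
    - [0,0,0.012,0,0,0,1]
    - [0,0,0,0,0,0,1]
    - [0,0,0,0,0,0,1]

```text
time_s: 2.52
ee_pos: [0.5204, 0.0592, 0.0904]
eef_rot: [-3.141, 0.001, 0.346]
force: [-0.2, 0.0, 0.2]
grip_width: 0.0001
grip_force: 0.0
```

```bash
python3 -c "from h import *;st()"
```

```text
2.5167 gauge xy [-0.0034 -0.063 ] z 0.0904 rot [-3.1413e+00  1.2000e-03  3.4620e-01] F [-0.16  0.02  0.16] w 0.00011220515799287837
```

Call:
play_rows:
  commands:
    - [0.0015,-0.006,0,0,0,0,1]
    - [0.0015,-0.006,0,0,0,0,1]
    - [0,-0.006,0,0,0,0,1]
    - [0,-0.006,0,0,0,0,1]
    - [0,-0.006,0,0,0,0,1]
    - [0,-0.002,0,0,0,0,1]
    - [0,-0.002,0,0,0,0,1]
    - [0,-0.002,0,0,0,0,1]
    - [0,-0.002,0,0,0,0,1]
    - [0,-0.002,0,0,0,0,1]
    - [0,-0.002,0,0,0,0,1]
    - [0,-0.002,0,0,0,0,1]
    - [0,-0.002,0,0,0,0,1]
    - [0,-0.002,0,0,0,0,1]
    - [0,-0.002,0,0,0,0,1]
    - [0,0,0,0,0,0,1]

```text
time_s: 3.85
ee_pos: [0.5065, 0.1078, 0.0905]
eef_rot: [-3.142, 0.0, 0.347]
force: [-0.8, 0.2, -0.5]
grip_width: 0.0005
grip_force: 0.0
```

```bash
python3 - <<'E'
from h import *
st()
a=ctrl.camera('top')[165:305,205:405];b=ctrl.camera('side')[150:290,220:420]
cv2.imwrite('pics/p1.png',np.hstack([cv2.resize(x,(400,280),interpolation=2) for x in(a,b)]))
E
```

```text
3.85 gauge xy [ 0.     -0.0125] z 0.0905 rot [-3.1415e+00  1.0000e-04  3.4660e-01] F [-0.85  0.16 -0.47] w 0.0005011502184193775
```

View pics/p1.png

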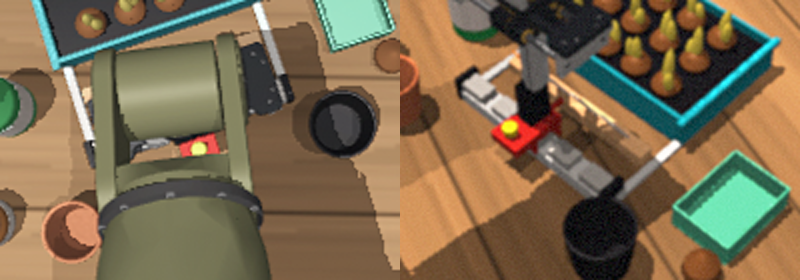

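The side view shows the knob at about (276,214), which is where it started, with the finger close to the lug. I'll measure the marker to see whether it has moved.

```bash
cat >> h.py <<'E'
def knob():
    for n in('side','top'):
        h=cv2.cvtColor(ctrl.camera(n),cv2.COLOR_BGR2HSV);m=cv2.inRange(h,(22,150,110),(34,255,255))
        k,l,s,c=cv2.connectedComponentsWithStats(m)
        for i in range(1,k):
            p=ray(n,*c[i],.071);q=A.T@(p[:2]-g0)
            if s[i,4]>4 and abs(q[0]+.038)<.015 and abs(q[1])<.11: print(n,'knob',c[i].round(1),s[i,4],'gauge',q.round(4))
E
python3 - <<'E'
from h import *
st();knob()
p=ctrl.get_obs()['ee_pos'];print(proj('side',p),proj('side',p+[0,0,.05]),[proj('side',np.r_[A@[0,y]+g0,z]).round(1) for y,z in((0,.056),(0,.116),(.012,.056),(.012,.116))])
cv2.imwrite('pics/p2.png',cv2.resize(ctrl.camera('side')[150:250,230:350],(720,600),interpolation=2))
E
```

```text
3.95 gauge xy [ 0.     -0.0128] z 0.0906 rot [ 3.1416 -0.      0.3466] F [ 0.03 -0.54 -0.47] w 0.00032363888363380014
side knob [274.4 213.8] 46 gauge [-0.0395 -0.0041]
[289.09186314 200.39086813] [287.43368108 185.46628074] [array([286.3, 207.2]), array([284.3, 190. ]), array([282.8, 204.5]), array([280.6, 187.3])]
```

View pics/p2.png

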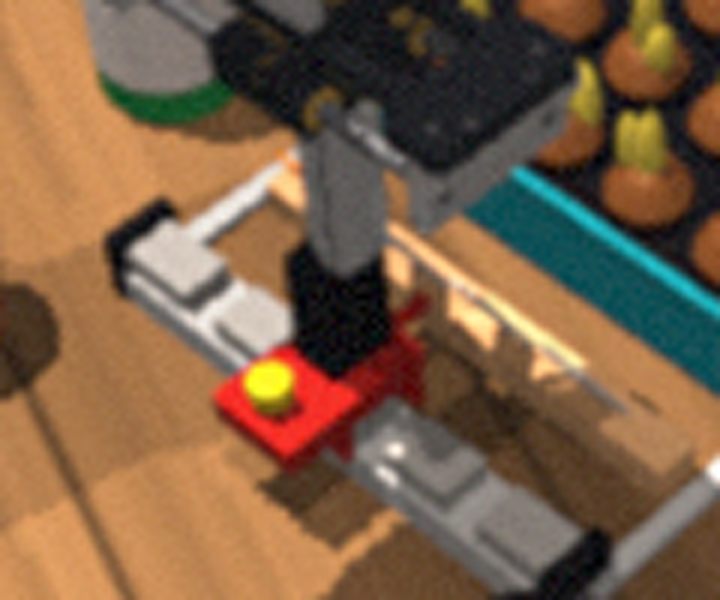

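The finger's lower end shows at crop (345,270), which is pixel (287,195). It looks as if it is standing on or over the lug top, not beside it, and there is no force. I'll check the corner projections.

```bash
python3 - <<'E'
from h import *
f=lambda x,y,z:((proj('side',np.r_[A@[x,y]+g0,z])-[230,150])*6).round(0).tolist()
for m in(-.001,-.004):
    print('lug',m,{(sx,sy,z):f(.017*sx,m+.012*sy,z) for sx in(-1,1) for sy in(-1,1) for z in(.056,.116)})
for z in(.0906,.116):print('fing',z,{(sx,sy):f(.008*sx,-.0128+.0125*sy,z) for sx in(-1,1) for sy in(-1,1)})
print('fing top',f(0,-.0128,.18))
print('carriage corner',[f(-.051,m-.022,.056) for m in(-.001,.011)],'endblock',f(0,.13,.036),f(0,-.13,.036))
E
```

```text
lug -0.001 {(-1, -1, 0.056): [329.0, 386.0], (-1, -1, 0.116): [316.0, 283.0], (-1, 1, 0.056): [287.0, 353.0], (-1, 1, 0.116): [272.0, 250.0], (1, -1, 0.056): [393.0, 336.0], (1, -1, 0.116): [383.0, 233.0], (1, 1, 0.056): [350.0, 304.0], (1, 1, 0.116): [338.0, 201.0]}
lug -0.004 {(-1, -1, 0.056): [335.0, 390.0], (-1, -1, 0.116): [322.0, 287.0], (-1, 1, 0.056): [292.0, 357.0], (-1, 1, 0.116): [277.0, 254.0], (1, -1, 0.056): [398.0, 340.0], (1, -1, 0.116): [388.0, 237.0], (1, 1, 0.056): [355.0, 308.0], (1, 1, 0.116): [344.0, 205.0]}
fing 0.0906 {(-1, -1): [362.0, 331.0], (-1, 1): [316.0, 297.0], (1, -1): [393.0, 307.0], (1, 1): [347.0, 274.0]}
fing 0.116 {(-1, -1): [357.0, 287.0], (-1, 1): [310.0, 252.0], (1, -1): [388.0, 263.0], (1, 1): [342.0, 229.0]}
fing top [336.0, 137.0]
carriage corner [[282.0, 452.0], [260.0, 434.0]] endblock [126.0, 211.0] [582.0, 559.0]
```

The marker hasn't moved and the grey finger ends near z ≈ 0.12 in the picture. I'll back off and look at the fingertip clear of the lug.

Call:
play_rows:
  commands:
    - [0,0.01,0,0,0,0,1]
    - [0,0.015,0,0,0,0,1]
    - [0,0.015,0,0,0,0,1]
    - [0,0.01,0,0,0,0,1]
    - [0,0,0,0,0,0,1]
    - [0,0,0,0,0,0,1]

```text
time_s: 4.6
ee_pos: [0.5236, 0.0601, 0.0904]
eef_rot: [-3.141, 0.0, 0.345]
force: [-0.1, -1.2, -0.2]
grip_width: 0.0006
grip_force: 0.0
```

```bash
python3 - <<'E'
from h import *
st();knob()
p=ctrl.get_obs()['ee_pos']
q=A.T@(p[:2]-g0)
f=lambda x,y,z:((proj('side',np.r_[A@[x,y]+g0,z])-[230,150])*6).round(0).tolist()
for z in(p[2],p[2]+.03):print('fing',z,{(sx,sy):f(q[0]+.008*sx,q[1]+.0125*sy,z) for sx in(-1,1) for sy in(-1,1)})
cv2.imwrite('pics/p3.png',cv2.resize(ctrl.camera('side')[150:250,230:350],(720,600),interpolation=2))
E
```

```text
4.6 gauge xy [-0.0001 -0.0633] z 0.0904 rot [-3.1414e+00  2.0000e-04  3.4520e-01] F [-0.15 -1.21 -0.18] w 0.0005742549055809005
side knob [274.3 214. ] 40 gauge [-0.0401 -0.0044]
fing 0.09049716179831968 {(-1, -1): [456.0, 402.0], (-1, 1): [408.0, 366.0], (1, -1): [487.0, 377.0], (1, 1): [439.0, 342.0]}
fing 0.12049716179831968 {(-1, -1): [453.0, 350.0], (-1, 1): [404.0, 314.0], (1, -1): [484.0, 325.0], (1, 1): [435.0, 289.0]}
```

View pics/p3.png

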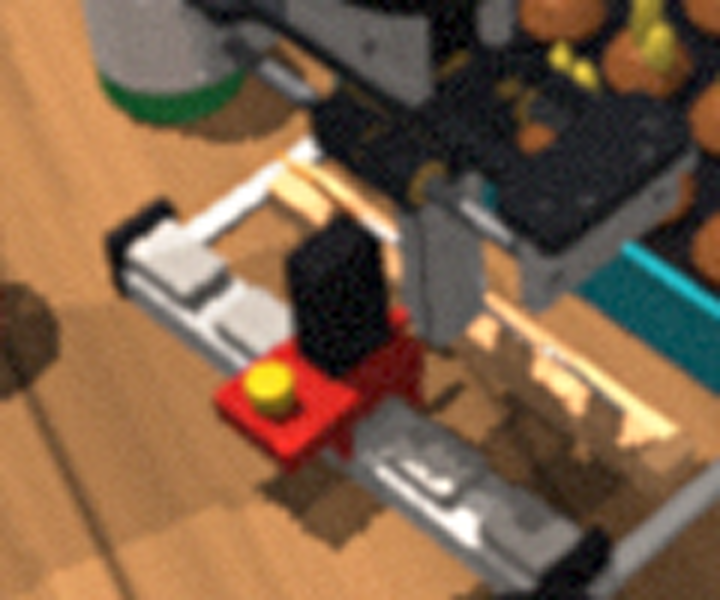

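The fingertip's front corner is at crop (440,345). That fits z ≈ 0.12 and not the reported 0.090, so the real tip sits about 30 mm higher and passed over the lug. The marker is unmoved. I'll lower by 28 mm, which keeps the tip well above the carriage top, and push again.

Call:
play_rows:
  commands:
    - [0,0,0.01,0,0,0,1]
    - [0,0,0.01,0,0,0,1]
    - [0,0,0.008,0,0,0,1]
    - [0,-0.006,0,0,0,0,1]
    - [0,-0.006,0,0,0,0,1]
    - [0,-0.006,0,0,0,0,1]
    - [0,-0.006,0,0,0,0,1]
    - [0,-0.003,0,0,0,0,1]
    - [0,-0.002,0,0,0,0,1]
    - [0,-0.002,0,0,0,0,1]
    - [0,-0.002,0,0,0,0,1]
    - [0,-0.002,0,0,0,0,1]
    - [0,-0.002,0,0,0,0,1]
    - [0,-0.002,0,0,0,0,1]
    - [0,-0.002,0,0,0,0,1]
    - [0,-0.002,0,0,0,0,1]
    - [0,-0.002,0,0,0,0,1]
    - [0,0,0,0,0,0,1]

```text
time_s: 6.25
ee_pos: [0.5082, 0.1032, 0.0626]
eef_rot: [-3.141, 0.0, 0.347]
force: [-0.1, 0.6, 0.4]
grip_width: 0.0003
grip_force: 0.0
```

```bash
python3 - <<'E'
from h import *
st();knob();o=ctrl.get_obs();print((A.T@o['force'][:2]).round(2))
cv2.imwrite('pics/p4.png',cv2.resize(ctrl.camera('side')[150:250,230:350],(720,600),interpolation=2))
E
```

```text
6.25 gauge xy [ 0.     -0.0175] z 0.0626 rot [-3.1415  0.      0.3466] F [-0.12  0.64  0.38] w 0.0003035115312077166
side knob [272.1 211.9] 43 gauge [-0.0394  0.0038]
[ 0.48 -0.28]
```

View pics/p4.png

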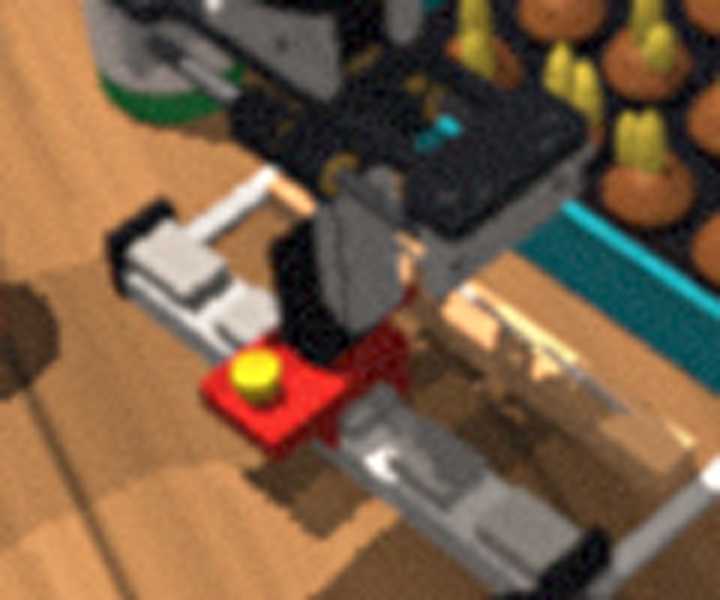

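The finger now bears on the lug's side. The marker has moved +8 mm and the finger-to-marker offset is 24.5 mm, as computed. I'll push on through the +25 notch onto the flat.

Call:
play_rows:
  commands:
    - [0,-0.0025,0,0,0,0,1]
    - [0,-0.0025,0,0,0,0,1]
    - [0,-0.0025,0,0,0,0,1]
    - [0,-0.0025,0,0,0,0,1]
    - [0,-0.0025,0,0,0,0,1]
    - [0,-0.0025,0,0,0,0,1]
    - [0,-0.0025,0,0,0,0,1]
    - [0,-0.0025,0,0,0,0,1]
    - [0,-0.0025,0,0,0,0,1]
    - [0,-0.0025,0,0,0,0,1]
    - [0,-0.0025,0,0,0,0,1]
    - [0,-0.0025,0,0,0,0,1]
    - [0,-0.0025,0,0,0,0,1]
    - [0,-0.0025,0,0,0,0,1]
    - [0,-0.0025,0,0,0,0,1]
    - [0,-0.0025,0,0,0,0,1]
    - [0,-0.0025,0,0,0,0,1]
    - [0,-0.0025,0,0,0,0,1]
    - [0,-0.0025,0,0,0,0,1]
    - [0,0,0,0,0,0,1]

```text
time_s: 8.07
ee_pos: [0.4919, 0.1479, 0.0625]
eef_rot: [-3.141, 0.0, 0.347]
force: [-0.4, -0.5, -0.3]
grip_width: 0.0005
grip_force: 0.0
```

```bash
python3 - <<'E'
from h import *
st();knob();o=ctrl.get_obs();print((A.T@o['force'][:2]).round(2))
E
```

```text
8.0667 gauge xy [-0.0001  0.0301] z 0.0625 rot [-3.1414e+00  2.0000e-04  3.4670e-01] F [-0.41 -0.5  -0.26] w 0.0004735297456599387
side knob [258.3 201.2] 41 gauge [-0.0396  0.051 ]
[ 0.33 -0.66]
```

Call:
play_rows:
  commands:
    - [0,-0.002,0,0,0,0,1]
    - [0,-0.002,0,0,0,0,1]
    - [0,-0.002,0,0,0,0,1]
    - [0,-0.002,0,0,0,0,1]
    - [0,-0.002,0,0,0,0,1]
    - [0,-0.002,0,0,0,0,1]
    - [0,-0.0015,0,0,0,0,1]
    - [0,-0.0015,0,0,0,0,1]
    - [0,-0.0015,0,0,0,0,1]
    - [0,-0.0015,0,0,0,0,1]
    - [0,0,0,0,0,0,1]
    - [0,0,0,0,0,0,1]

```text
time_s: 9.17
ee_pos: [0.486, 0.1645, 0.0625]
eef_rot: [-3.142, 0.0, 0.346]
force: [0.1, -0.5, 0.8]
grip_width: 0.0007
grip_force: 0.0
```

```bash
python3 - <<'E'
from h import *
st();knob();o=ctrl.get_obs();print((A.T@o['force'][:2]).round(2))
E
```

```text
9.1667 gauge xy [0.     0.0477] z 0.0625 rot [-3.1415  0.      0.3465] F [ 0.14 -0.52  0.76] w 0.0006554626981990811
side knob [252.7 197.7] 35 gauge [-0.0413  0.0688]
[0.49 0.69]
```

Call:
play_rows:
  commands:
    - [0,-0.0015,0,0,0,0,1]
    - [0,-0.0015,0,0,0,0,1]
    - [0,0,0,0,0,0,1]
    - [0,0,0,0,0,0,1]
    - [0,0.01,0,0,0,0,1]
    - [0,0.02,0,0,0,0,1]
    - [0,0.03,0,0,0,0,1]
    - [0,0.03,0,0,0,0,1]
    - [0,0,-0.03,0,0,0,1]
    - [0,0,-0.04,0,0,0,1]
    - [-0.03,0.02,-0.02,0,0,0,1]
    - [-0.03,0.02,0,0,0,0,1]
    - [-0.03,0.02,0,0,0,0,1]
    - [-0.03,0.02,0,0,0,0,1]
    - [-0.03,0.02,0,0,0,0,1]
    - [-0.03,0.02,0,0,0,0,1]
    - [-0.03,0.02,0,0,0,0,1]
    - [-0.03,0.02,0,0,0,0,1]
    - [0,0,0,0,0,0,1]
    - [0,0,0,0,0,0,1]

```text
time_s: 10.93
ee_pos: [0.3435, -0.1509, 0.1528]
eef_rot: [3.141, -0.001, 0.342]
force: [0.1, -0.6, 1.1]
grip_width: 0.0006
grip_force: 0.0
```

```bash
python3 - <<'E'
from h import *
st();knob()
a=ctrl.camera('top')[165:305,205:405];b=ctrl.camera('side')[150:250,220:363]
cv2.imwrite('pics/p5.png',np.hstack([cv2.resize(x,(400,280),interpolation=2) for x in(a,b)]))
E
```

```text
10.9333 gauge xy [-0.2412 -0.2005] z 0.1528 rot [ 3.141e+00 -5.000e-04  3.424e-01] F [ 0.06 -0.58  1.1 ] w 0.0006195105826518703
```

View pics/p5.png

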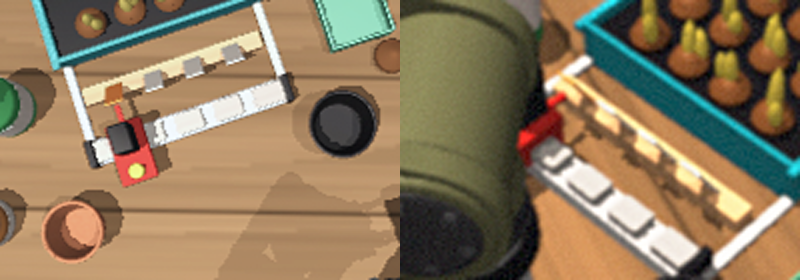

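The pointer lines up with the orange label: in the top crop the knob is at (136,171) and the label at (113,95). I'll measure the knob's position numerically, with the same mask before and after.

```bash
python3 - <<'E'
from h import *
for im in(cv2.imread('pics/top0.png'),ctrl.camera('top')):
    h=cv2.cvtColor(im,cv2.COLOR_BGR2HSV);m=cv2.inRange(h,(22,70,150),(40,255,255))
    k,l,s,c=cv2.connectedComponentsWithStats(m)
    for i in range(1,k):
        q=A.T@(ray('top',*c[i],.07)[:2]-g0)
        if s[i,4]>4 and abs(q[0]+.038)<.02 and abs(q[1])<.11: print('knob',c[i].round(1),s[i,4],q.round(4))
    m=cv2.inRange(h,(6,150,100),(18,255,255))
    k,l,s,c=cv2.connectedComponentsWithStats(m)
    for i in range(1,k):
        q=A.T@(ray('top',*c[i],.06)[:2]-g0)
        if s[i,4]>15 and abs(q[0]-.058)<.02 and abs(q[1])<.1: print('label',s[i,4],q.round(4))
E
```

```text
knob [304.  239.1] 44 [-0.0365 -0.0007]
label 70 [0.0588 0.0738]
knob [273.  249.9] 44 [-0.0367  0.0755]
label 70 [0.0588 0.0741]
```

The knob is at y = 75.5 mm and the label at 74 mm, well inside the tolerance, so the plunger will have been drawn into the notch. The arm is clear, so I'll hand in.

```bash
python3 -c "
from station import ctrl
print(ctrl.hand_in())"
```

```text
the job is handed in; nothing more can be done
None
```

I pushed the red marker by its lug to the notch beside the orange label and handed the job in at about 11 s. The top camera last put it about 1.5 mm from the label along the rail, with the arm clear. I inferred from that position that the plunger had dropped and did not measure its height; no verdict came back.

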